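# Stow the short profile wheel in its case and shut the lid

### The arm

A 6-joint arm with a two-finger parallel gripper is mounted at the origin on the work surface. World frame = base frame: x ahead of the robot, y to its left, z up, the work surface at z = 0. Lengths are in mm, angles in rad, forces in N, time in s.
With the tool pointing down it reaches from about 350 to 775 mm from the base axis. Payload 7.3 kg.
Tool frame: the origin (TCP) lies on the mounting face of the last link; the fingertips stand 178 mm ahead of it and the grasp point (between the pads) lies 159 mm ahead of it; z points along the fingers, y is the line along which they close (so a half turn about z gives the same grasp; the last joint's range is limited). The gripper opens to 92 mm and grips with 3 to 60 N. Pads are 19 mm wide; open, the fingers measure 130 mm over their backs; the gripper's body (75 mm by 190 mm) begins 47 mm behind the grasp point.
Start: joints at [-1.385, 0.342, 1.524, -0, 1.275, -0.146], TCP at [171.036, -496.361, 404.741] pointing down, gripper open.
Joint ranges: [-2.53, 2.53], [-0.77, 2.02], [0.04, 2.7], [-1, 4.14], [0.28, 2.66], [-3.11, 3.11]. Speed limits (rad/s): [2.57, 2.57, 3.14, 3.14, 3.14, 3.14].

### API

Orientations are given as [roll, pitch, yaw] about the fixed x, y, z axes, in that order (R = Rz(yaw) Ry(pitch) Rx(roll)).
In Python, from plant import bot gives the robot as it stands.
- The arm moves only by the tool shift_gripper, called after "Call:" by a JSON object that holds its "fn" and its "kwargs", one argument or row to a line. Schema: {"type":"object","properties":{"ticks":{"type":"array","items":{"type":"array","items":{"type":"array","items":{"type":"number"},"minItems":5,"maxItems":5},"minItems":1,"maxItems":5},"minItems":1,"maxItems":1},"only":{"type":"string"},"quiet":{"type":"boolean"},"lines":{"type":"string"}},"required":["ticks"],"additionalProperties":false}. ticks is a list that holds a single list of rows (three levels of brackets), with 1 to 5 rows, each of 5 numbers: the finger opening in mm, then dx, dy, dz in mm, then a turn about the tool's z in rad; each row is the pose to reach, as a shift and turn from the pose commanded when the call began, along the tool's axes at that moment; what a row does not reach only later rows make up. A row lasts 1/8 s, in which the tool goes at most 62.5 mm and 0.188 rad, less where a joint would pass 70% of its speed; a pose out of reach is approached as far as the arm can. The fingers move at their own pace and stop on an object; the grip force is fixed at half the most. Time passes only in rows, so rows that do not move let the fingers close. The tool returns the time, the measured TCP pose, the force, the opening and the grip force at its end. only (a regular expression) keeps the lines of the reply that match it, lines (a string "A,B") keeps lines A to B, and quiet returns only ok. Input that does not fit is refused with a message, and nothing moves.
- bot.get_obs(): the state, without advancing time (a new reading comes with each control period).
- bot.capture(name): name is "scene" or "top" or "wrist"; returns a dict with "color" (420x560x3 uint8, red, green, blue), "K" (3x3 intrinsics, pixels), "R" (3x3) and "t" (3): a world point X has camera coordinates R X + t. Camera axes: x right, y down, z forward; pixel columns grow to the right and rows downward; lengths in mm; the calibration is good to about 2 mm. A picture is of the moment at which its call begins. There is no depth.
- bot.close_job(): hands the job in; it is judged then, once.
The state is a dict: "time": time; "joint_positions": joint angles; "dq": joint speeds; "tau": joint torques, N m; "tool_pos": TCP position; "tcp_rot": TCP orientation; "contact_force": force on the tool from outside, world axes, zero at the start; "moment": the same for the moment, N m; "grip_width": finger opening in mm; "finger_force": force on a finger pad.
Only numpy, scipy, OpenCV 4.12 (cv2) and the standard library are available. Lean on these libraries where they do the work, as an engineer would, in place of code of your own. Each camera call takes 0.05 s, during which the arm holds its last target. There are 200 camera calls.

### The job

Three fluted brass profile wheels of the same diameter stand on the white table, but only the shortest is low enough to lie below the rim of the open plywood case. Set that wheel gently upright on the floor of the case's empty compartment and let go of it while the lid is still open; with nothing standing above the rim, then close the lid fully. Leave the tallest wheel standing where it is.

Things in the scene. Friction and masses are not known exactly. Their poses are not given: they have to be found in the camera images.
- case: Fixed open plywood case, 130 (x) x 226 (y) x 56 mm high to the rim; walls and floor 6 mm. Origin: centre of its underside. A 24 mm high, 6 mm thick divider at y = 0 makes two compartments of 118 x 104 mm, 50 mm deep: the +y one (centre x 0, y +55 mm) is empty, the -y one holds a wheel 68 mm across, 26 mm high. Lid hinged at the rim of the +x side, which faces roughly world -y.
- lid (a joint): Lid 130 x 226 x 8 mm, no handle; angle a in rad: 0 shut, 1.57 upright, 1.9 stop; starts past upright. Hinge line along case y at x +65, z 56.5 mm (inner face). The lid runs 130 mm from it along (-cos a, 0, sin a) in case axes; its outer face, 8 mm beyond, looks along (sin a, 0, cos a). Stiff hinge: stays where left; push the outer face, about 3 N near the free edge, all the way down.
- short_wheel: The shortest fluted brass wheel, 38 mm high, 0.3 to 0.52 kg, standing upright on the table. Origin: centre of its underside, z up its axis. A fluted flange 58 mm across from z 0 to 22 mm, then a plain round collar 40 mm across from z 22 to 38 mm: grip it there from above.
- tall_wheel: The tallest brass wheel, 82 mm high, 0.8 kg: three fluted flanges 58 mm across and a 40 mm collar. Origin: centre of its underside, z up. It and a two-flange wheel 60 mm high stand 100 mm or more (between axes) from the short one and each other; both are too tall for the case.

How it is judged (in metres and radians):
On the way:
1. the short wheel stands in the empty compartment, let go, while the lid is still open (y of short_wheel in the frame of case between 0.02 and 0.1 m and x of short_wheel in the frame of case between -0.05 and 0.05 m and z of short_wheel in the frame of case below 0.01 m and angle between short_wheel's own z axis and vertical below 0.17 rad and contact force between the fingers and short_wheel below 0.3 N and value of joint lid above 1 rad), for 0.2 s.
At the end, for the whole second after the job is handed in: The short wheel stands upright (within 10 degrees) and still on the floor of the case's +y compartment (underside within 4 mm of the floor), the lid is shut (hinge angle below 0.06 rad), and the tallest wheel stands within 30 mm of where it started (y of short_wheel in the frame of case between 0.02 and 0.1 m and x of short_wheel in the frame of case between -0.05 and 0.05 m and z of short_wheel in the frame of case below 0.01 m and angle between each of short_wheel, tall_wheel's own z axis and vertical below 0.17 rad and linear speed of short_wheel below 0.02 m/s and value of joint lid below 0.06 rad and distance of tall_wheel from where it was at the start of the episode below 0.03 m); the robot touches nothing.
It fails at once if the short wheel is dropped into the case (falling free, untouched by the fingers, more than about 15 mm above the floor of the case) (horizontal distance between short_wheel and case below 0.13 m and z of short_wheel in the frame of case above 0.02 m and linear speed of short_wheel above 0.2 m/s and contact force between the fingers and short_wheel below 0.05 N).
It fails at once if the tallest wheel is knocked over (angle between tall_wheel's own z axis and vertical above 0.5 rad).
It also fails if it takes over 53 s, if anything falls off the work surface, if the arm or the gripper's body presses on something with over 40 N, if the wrist force passes 120 N, or if a joint passes its speed limit or range.

## Working session

There is one attempt and no reset: what is moved stays moved. The work goes in short steps, Python scripts to look and compute and a tool call to move; the robot and the scene stay as the last step left them, time stands still between calls to the robot, and variables do not carry over. Pictures are saved under pics/ and viewed, at most 10 in all, crops included, and the job is handed in when it is done.

```bash
ls; mkdir -p pics
```

Run:
```python
from plant import bot
import cv2,numpy as np,pickle
d={}
for n in("scene","top"):
    c=bot.capture(n);d[n]=c;cv2.imwrite(f"pics/{n}0.png",c["color"][...,::-1]);print(n,c["K"],c["R"],c["t"])
pickle.dump(d,open("c0.pkl","wb"))
o=bot.get_obs();print(o["time"],o["tool_pos"],o["tcp_rot"])
```

```text
pics
plant.py
scene [[470.54080079   0.         283.60217543]
 [  0.         470.54080079 210.07570078]
 [  0.           0.           1.        ]] [[-0.08420361  0.99644585 -0.00232615]
 [ 0.7523063   0.06204172 -0.6558857 ]
 [-0.65341027 -0.05697792 -0.75485663]] [  36.30791517 -340.39289074 1301.97168545]
top [[397.50585593   0.         284.41647227]
 [  0.         397.50585593 211.33828459]
 [  0.           0.           1.        ]] [[ 0.00399898 -0.99996048  0.00793985]
 [-0.99470364 -0.00479319 -0.10267275]
 [ 0.10270675 -0.00748721 -0.9946835 ]] [ -9.3046674  520.9531707  759.79527627]
0.1 [ 171.00576736 -496.23892713  404.10785502] [-3.14022383e+00 -2.35749200e-04  3.31727190e-01]
```

View pics/top0.png

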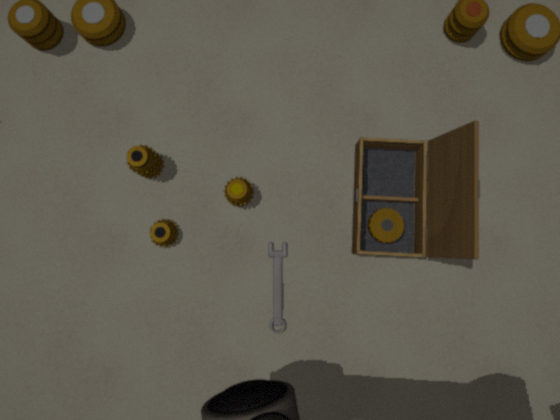

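View pics/scene0.png

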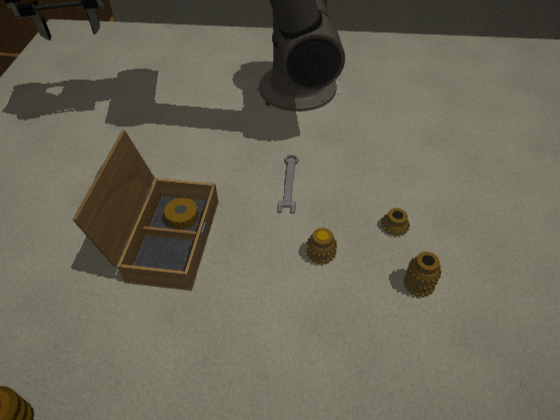

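The top view shows the case at about (357–428, 138–257), with its empty compartment at upper centre (390,170). The short wheel is at (162,232), the tall one at (143,160) and the yellow-capped medium one at (238,190). The scene view agrees: short at (396,222), tall at (424,272). I'll zoom in for exact pixels.

Create h.py:
```python
import numpy as np,cv2
def ray(c,uv,z):
    C=-c["R"].T@c["t"]; d=c["R"].T@np.linalg.inv(c["K"])@np.array([*uv,1.])
    return C+d*(z-C[2])/d[2]
def tri(c1,p1,c2,p2):
    P=[c["K"]@np.c_[c["R"],c["t"]] for c in(c1,c2)]
    X=cv2.triangulatePoints(P[0],P[1],np.array(p1,float).reshape(2,1),np.array(p2,float).reshape(2,1))[:,0]
    return X[:3]/X[3]
```

Run:
```python
import pickle,cv2,numpy as np
d=pickle.load(open("c0.pkl","rb"))
t=d["top"]["color"][...,::-1];s=d["scene"]["color"][...,::-1]
f=lambda im,x,y,w,h,k:cv2.resize(im[y:y+h,x:x+w],None,fx=k,fy=k,interpolation=cv2.INTER_CUBIC)
a=f(t,340,125,100,145,4)  # 400x580
b=f(t,120,140,66,110,3);c=f(s,370,200,66,100,3) 
o=np.zeros((580,600,3),np.uint8);o[:,:400]=a;o[:290,400:598]=b[:290];o[290:580,400:598]=c[:290]
cv2.imwrite("pics/z0.png",cv2.convertScaleAbs(o,alpha=1.6))
```

```text
(no output)
```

View pics/z0.png

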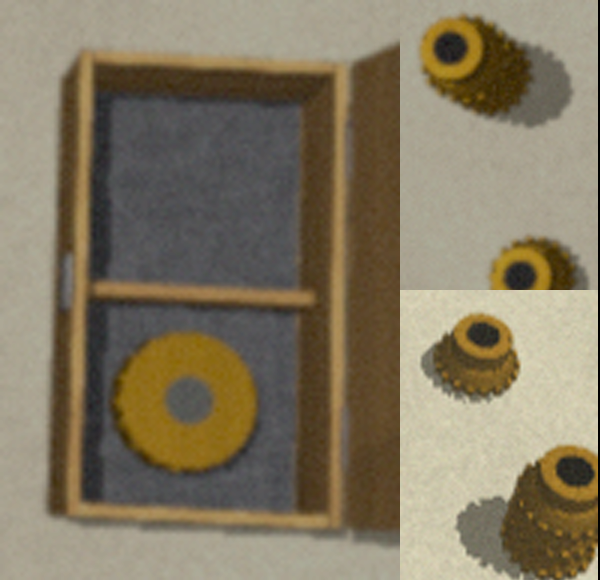

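The zoom gives outer rim corners at crop (80,53), (347,65), (340,526), (68,514), and the short wheel's collar hole at top (160,231.5) and scene (397.7,214.4).

Run:
```python
import pickle,numpy as np
from h import *
d=pickle.load(open("c0.pkl","rb"));T=d["top"];S=d["scene"]
def blob(c,p,r=8):
    x,y=map(round,p);im=c["color"][y-r:y+r+1,x-r:x+r+1].astype(int)
    dark=((im.max(2)-im.min(2))<30)&(im.max(2)<70)
    n,l,st,ce=cv2.connectedComponentsWithStats(dark.astype(np.uint8))
    print(p,[(st[i,4],ce[i]+[x-r,y-r]) for i in range(1,n) if st[i,4]>8])
    i=min(range(1,n),key=lambda i:np.hypot(*(ce[i]-r)) if st[i,4]>8 else 99)
    return ce[i]+[x-r,y-r]
for nm,a,b,z in(("short",(160,231.5),(397.7,214.4),38),("tall",(136.3,155.3),(428,260),82)):
    pa,pb=blob(T,a),blob(S,b)
    print(nm,ray(T,pa,z).round(1),ray(S,pb,z).round(1),tri(T,pa,S,pb).round(1))
print("med",ray(T,(237,188),60).round(1))
q=[np.array(ray(T,((u+.5)/4-.5+340,(v+.5)/4-.5+125),56)) for u,v in((80,53),(347,65),(340,526),(68,514))]
for p in q:print(p.round(1))
q=np.array(q)[:,:2];c=q.mean(0);ey=(q[0]+q[1]-q[2]-q[3])/2;ex=(q[1]+q[2]-q[0]-q[3])/2
print(c,np.linalg.norm(ex),np.linalg.norm(ey),np.arctan2(ey[1],ey[0]),np.arctan2(ex[1],ex[0])+np.pi/2)
```

```text
(160, 231.5) [(np.int32(78), array([159.5, 232. ]))]
(397.7, 214.4) [(np.int32(65), array([397.44615385, 214.44615385]))]
short [478.5 234.7  38. ] [478.  234.1  38. ] [478.5 234.2  38.6]
(136.3, 155.3) [(np.int32(82), array([136.42682927, 155.51219512]))]
(428, 260) [(np.int32(96), array([427.84375, 260.     ]))]
tall [618.4 269.2  82. ] [617.6 268.6  82. ] [618.2 268.6  82.9]
med [561.8  83.7  60. ]
[ 662.3 -152.5   56. ]
[ 657.2 -282.6   56. ]
[ 434.2 -271.9   56. ]
[ 439.3 -143.4   56. ]
[ 548.27663493 -212.60102554] 129.3827777673205 223.2031430779055 -0.0442293046095278 -0.03975305562290954
```

Add to h.py:
```python
def shift(x,y,z,yaw):
    from plant import bot
    from scipy.spatial.transform import Rotation as Ro
    o=bot.get_obs();R=Ro.from_euler("xyz",o["tcp_rot"]).as_matrix()
    d=R.T@(np.array([x,y,z])-o["tool_pos"])
    print("t",round(o["time"],2),"pos",np.round(o["tool_pos"],1),"rot",np.round(o["tcp_rot"],4),"q6",round(o["joint_positions"][5],2),"-> d",d.round(1),"turn",round(-((yaw-o["tcp_rot"][2]+np.pi)%(2*np.pi)-np.pi),3))
```

```text
(no output)
```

Call:
{"fn": "shift_gripper", "kwargs": {
  "ticks": [
    [[60, 393, -283, 0, -0.9], [60, 393, -283, 0, -0.9], [60, 393, -283, 0, -0.9], [60, 393, -283, 0, -0.9], [60, 393, -283, 0, -0.9]]
  ]
}}

```text
time: 0.72
tool_pos: [352.0, -239.3, 404.6]
tcp_rot: [3.141, 0.0, 1.237]
contact_force: [0.6, 0.0, -0.0]
grip_width: 59.8
finger_force: 0.0
```

```bash
python3 -c "
from h import *;shift(478.3,234.3,300,1.529)"
```

```text
t 0.72 pos [ 352.  -239.3  404.6] rot [3.1415 0.     1.2367] q6 -0.44 -> d [488.8 -36.  104.6] turn -0.292
```

Call:
{"fn": "shift_gripper", "kwargs": {
  "ticks": [
    [[60, 489, -36, 105, -0.29], [60, 489, -36, 105, -0.29], [60, 489, -36, 105, -0.29], [60, 489, -36, 105, -0.29], [60, 489, -36, 105, -0.29]]
  ],
  "quiet": true
}}

```text
ok
```

```bash
python3 -c "
from h import *;shift(478.3,234.3,300,1.529)"
```

```text
t 1.35 pos [431.6  55.8 338.9] rot [3.1412e+00 2.0000e-04 1.5218e+00] q6 0.0 -> d [180.6  37.9  38.8] turn -0.007
```

Call:
{"fn": "shift_gripper", "kwargs": {
  "ticks": [
    [[60, 181, 38, 39, 0], [60, 181, 38, 39, 0], [60, 181, 38, 39, 0], [60, 181, 38, 39, 0], [60, 181, 38, 39, 0]]
  ],
  "quiet": true
}}

```text
ok
```

Run:
```python
from h import *;from plant import bot
shift(478.3,234.3,203,1.529)
c=bot.capture("wrist");cv2.imwrite("pics/w0.png",c["color"][...,::-1])
uv=c["K"]@(c["R"]@np.array([478.3,234.3,38])+c["t"]);print(uv[:2]/uv[2])
import pickle;pickle.dump(c,open("w0.pkl","wb"))
```

```text
t 1.98 pos [478.  232.6 299.7] rot [-3.1403e+00  1.0000e-03  1.5228e+00] q6 0.36 -> d [ 1.8  0.4 96.7] turn -0.006
[281.24538042 212.76545165]
```

View pics/w0.png

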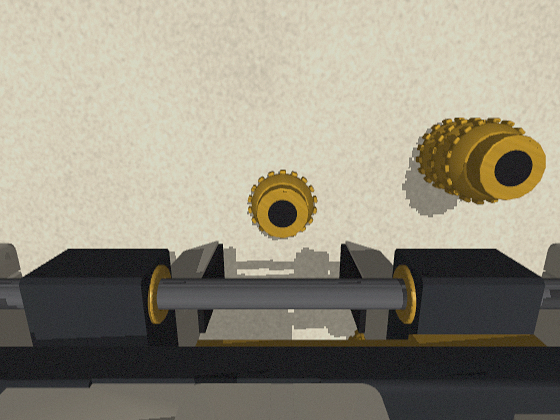

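The wrist view puts the short wheel's collar hole at (282,213). The prediction was (281,213), so I'll descend.

Call:
{"fn": "shift_gripper", "kwargs": {
  "ticks": [
    [[60, 1, 0, 50, 0], [60, 1, 0, 85, 0], [60, 1, 0, 97, 0], [60, 1, 0, 97, 0], [60, 1, 0, 97, 0]]
  ]
}}

```text
time: 2.65
tool_pos: [479.0, 233.5, 204.8]
tcp_rot: [3.139, -0.001, 1.521]
contact_force: [-0.2, -0.2, -0.0]
grip_width: 60.1
finger_force: 0.0
```

Call:
{"fn": "shift_gripper", "kwargs": {
  "ticks": [
    [[36, 0, 0, 0, 0], [36, 0, 0, 0, 0], [36, 0, 0, 0, 0], [36, 0, 0, 0, 0], [36, 0, 0, 0, 0]]
  ]
}}

```text
time: 3.28
tool_pos: [478.4, 233.8, 203.7]
tcp_rot: [3.141, -0.0, 1.522]
contact_force: [-1.0, -0.1, 5.0]
grip_width: 38.9
finger_force: 30.0
```

Call:
{"fn": "shift_gripper", "kwargs": {
  "ticks": [
    [[36, 0, 0, -30, 0], [36, 0, 0, -70, 0], [36, 0, 0, -120, 0], [36, 0, 0, -120, 0], [36, 0, 0, -120, 0]]
  ]
}}

```text
time: 3.9
tool_pos: [477.8, 233.5, 321.9]
tcp_rot: [-3.139, 0.001, 1.522]
contact_force: [0.1, -0.3, -5.2]
grip_width: 39.1
finger_force: 30.0
```

```bash
python3 -c "
from h import *;shift(603.2,-214.9,324,1.529)"
```

```text
t 3.9 pos [477.8 233.5 321.9] rot [-3.1393e+00  1.0000e-03  1.5219e+00] q6 0.36 -> d [-441.7  147.2   -2. ] turn -0.007
```

Call:
{"fn": "shift_gripper", "kwargs": {
  "ticks": [
    [[36, -30, 10, 0, 0], [36, -75, 25, 0, 0], [36, -125, 42, 0, 0], [36, -175, 58, 0, 0], [36, -225, 75, 0, 0]]
  ],
  "quiet": true
}}

```text
ok
```

Call:
{"fn": "shift_gripper", "kwargs": {
  "ticks": [
    [[36, -50, 17, 0, 0], [36, -100, 34, 0, 0], [36, -150, 51, 0, 0], [36, -190, 64, 0, 0], [36, -206, 69, 0, 0]]
  ]
}}

```text
time: 5.15
tool_pos: [600.8, -206.3, 320.1]
tcp_rot: [-3.137, -0.001, 1.519]
contact_force: [-0.2, 0.9, -3.9]
grip_width: 39.1
finger_force: 30.0
```

Run:
```python
from h import *;from plant import bot
shift(603.2,-214.9,324,1.529)
c=bot.capture("wrist");t=bot.capture("top")
cv2.imwrite("pics/w1.png",cv2.convertScaleAbs(np.vstack([c["color"][:,:,::-1][:300],cv2.resize(t["color"][110:285,330:510,::-1],None,fx=3.111,fy=1.7)[:290]]),alpha=1.3))
```

```text
t 5.15 pos [ 600.8 -206.3  320.1] rot [-3.1373e+00 -1.4000e-03  1.5193e+00] q6 -0.4 -> d [-8.5  2.8 -3.9] turn -0.01
```

View pics/w1.png

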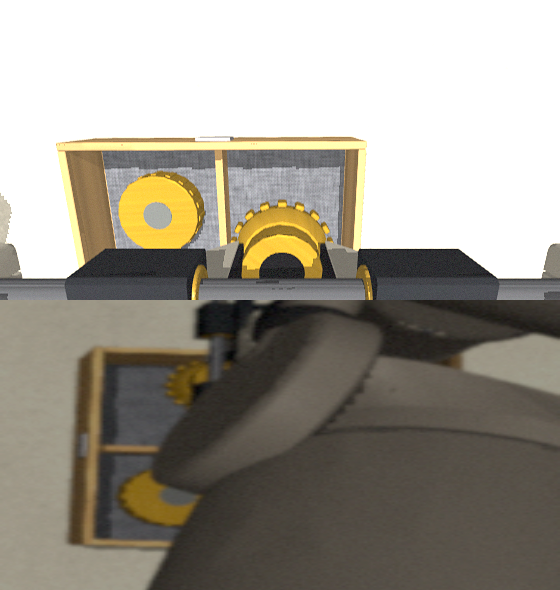

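The wrist view shows the wheel upright in the grip over the empty compartment. I'll keep y near -205 for lid clearance and descend.

Call:
{"fn": "shift_gripper", "kwargs": {
  "ticks": [
    [[36, 0, 2, 0, 0], [36, 0, 2, 0, 0], [36, 0, 2, 40, 0], [36, 0, 2, 70, 0], [36, 0, 2, 70, 0]]
  ],
  "quiet": true
}}

```text
ok
```

```bash
python3 -c "
from h import *;shift(603.2,-205,211,1.529)"
```

```text
t 5.88 pos [ 602.4 -202.5  251.1] rot [-3.1364e+00 -2.2000e-03  1.5231e+00] q6 -0.4 -> d [-2.5  1.1 40.1] turn -0.006
```

Call:
{"fn": "shift_gripper", "kwargs": {
  "ticks": [
    [[36, -2, 1, 15, 0], [36, -2, 1, 28, 0], [36, -2, 1, 36, 0], [36, -2, 1, 36, 0], [36, -2, 1, 36, 0]]
  ]
}}

```text
time: 6.5
tool_pos: [604.2, -206.1, 217.7]
tcp_rot: [3.141, 0.0, 1.522]
contact_force: [-0.4, 0.1, -3.3]
grip_width: 38.9
finger_force: 30.0
```

Call:
{"fn": "shift_gripper", "kwargs": {
  "ticks": [
    [[36, 0, 0, 1, 0], [36, 0, 0, 2, 0], [36, 0, 0, 3, 0], [36, 0, 0, 4, 0], [36, 0, 0, 4, 0]]
  ]
}}

```text
time: 7.12
tool_pos: [604.0, -206.0, 213.2]
tcp_rot: [-3.141, 0.0, 1.522]
contact_force: [0.1, -0.3, -3.7]
grip_width: 39.1
finger_force: 30.0
```

Call:
{"fn": "shift_gripper", "kwargs": {
  "ticks": [
    [[36, 0, 0, 1, 0], [36, 0, 0, 2, 0], [36, 0, 0, 3, 0], [36, 0, 0, 4, 0], [36, 0, 0, 4, 0]]
  ]
}}

```text
time: 7.75
tool_pos: [603.9, -206.0, 209.8]
tcp_rot: [3.141, 0.0, 1.522]
contact_force: [-1.9, 0.9, 2.4]
grip_width: 39.1
finger_force: 30.0
```

The force rose from -3.7 to +2.4 N, so the wheel is on the floor. I'll release it, opening only a little.

Call:
{"fn": "shift_gripper", "kwargs": {
  "ticks": [
    [[50, 0, 0, 0, 0], [50, 0, 0, 0, 0], [50, 0, 0, 0, 0], [50, 0, 0, 0, 0], [50, 0, 0, 0, 0]]
  ]
}}

```text
time: 8.38
tool_pos: [604.0, -206.0, 209.2]
tcp_rot: [3.142, 0.0, 1.522]
contact_force: [0.2, -0.2, -0.5]
grip_width: 50.1
finger_force: 0.0
```

Call:
{"fn": "shift_gripper", "kwargs": {
  "ticks": [
    [[50, 0, 0, -15, 0], [50, 0, 0, -50, 0], [50, 0, 0, -110, 0], [50, 0, 0, -170, 0], [50, 0, 0, -190, 0]]
  ]
}}

```text
time: 9.0
tool_pos: [604.0, -205.9, 405.6]
tcp_rot: [3.133, 0.004, 1.522]
contact_force: [0.7, 0.0, -1.0]
grip_width: 49.9
finger_force: 0.0
```

Run:
```python
from h import *;from plant import bot
c=bot.capture("wrist");t=bot.capture("scene")
cv2.imwrite("pics/w2.png",cv2.convertScaleAbs(np.vstack([c["color"][:,:,::-1][:300],cv2.resize(t["color"][120:300,60:250,::-1],(560,290))]),alpha=1.3))
o=bot.get_obs();print(o["tool_pos"],o["joint_positions"])
```

```text
[ 604.00331061 -205.9409217   403.77620888] [-4.48599887e-01  5.53551048e-01  1.18615648e+00 -3.81481912e-05
  1.39430259e+00 -3.99701219e-01]
```

View pics/w2.png

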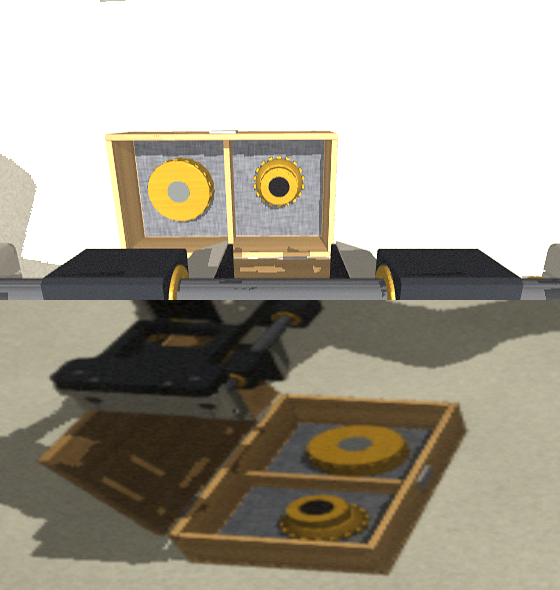

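The wheel stands upright in the +y compartment, released, with the lid still open. Next I'll estimate the lid angle and plan the push.

Add to h.py:
```python
ey=np.array([np.cos(-.042),np.sin(-.042)]);ex=np.array([ey[1],-ey[0]]);c0=np.array([548.3,-212.6])
def push(a,r=100,y=0,gap=0):
    Q=np.array([65,56.5])+r*np.array([-np.cos(a),np.sin(a)])+8*np.array([np.sin(a),np.cos(a)])
    p=c0+(Q[0]+10+gap)*ex+y*ey
    return np.array([*p,Q[1]+178])
```

Run:
```python
import pickle
from h import *
T=pickle.load(open("c0.pkl","rb"))["top"]
for z in(182,187):
    for uv in((478,122),(476,260)):
        p=ray(T,uv,z);q=p[:2]-c0;print(z,q@ex,q@ey)
for a in np.arange(1.8,-.01,-.2):print(a.round(1),push(a).round(0))
p=push(1.7,gap=30);shift(p[0],p[1],404,1.529)
```

```text
182 103.85578974807729 109.10765373482555
182 99.77168604052805 -114.72934013492507
187 101.38007571005707 107.30635817546091
187 97.32852413425677 -114.74655481964072
1.8 [ 544. -318.  330.]
1.6 [ 545. -298.  334.]
1.4 [ 546. -278.  334.]
1.2 [ 546. -259.  331.]
1.0 [ 547. -240.  323.]
0.8 [ 548. -224.  312.]
0.6 [ 548. -210.  298.]
0.4 [ 549. -199.  281.]
0.2 [ 549. -191.  262.]
0.0 [ 549. -188.  243.]
t 9.1 pos [ 604.  -205.9  403.8] rot [3.1346e+00 3.0000e-03 1.5219e+00] q6 -0.4 -> d [-135.2  -54.4   -0.2] turn -0.007
```

Call:
{"fn": "shift_gripper", "kwargs": {
  "ticks": [
    [[0, -50, -20, 0, 0], [0, -100, -40, 0, 0], [0, -148, -52, 0, 0], [0, -148, -54, 0, 0], [0, -148, -54, 0, 0]]
  ],
  "quiet": true
}}

```text
ok
```

Call:
{"fn": "shift_gripper", "kwargs": {
  "ticks": [
    [[0, 0, 0, 30, 0], [0, 0, 0, 60, 0], [0, 0, 0, 74, 0], [0, 0, 0, 74, 0], [0, 0, 0, 74, 0]]
  ]
}}

```text
time: 10.35
tool_pos: [543.3, -351.0, 326.6]
tcp_rot: [3.14, 0.001, 1.522]
contact_force: [0.4, 0.3, 0.2]
grip_width: 0.4
finger_force: 0.0
```

```bash
python3 -c "
from h import *;p=push(1.6);shift(*p,1.522)"
```

```text
t 10.35 pos [ 543.3 -351.   326.6] rot [3.1399e+00 1.3000e-03 1.5224e+00] q6 -0.64 -> d [52.6 -1.1 -7.7] turn 0.0
```

Call:
{"fn": "shift_gripper", "kwargs": {
  "ticks": [
    [[0, 20, 0, -4, 0], [0, 38, 0, -7, 0], [0, 53, 0, -7, 0], [0, 63, 0, -7, 0], [0, 73, 0, -7, 0]]
  ]
}}

```text
time: 10.98
tool_pos: [546.5, -277.6, 332.4]
tcp_rot: [3.141, 0.0, 1.522]
contact_force: [1.4, -2.2, -0.4]
grip_width: 0.2
finger_force: 1.0
```

Call:
{"fn": "shift_gripper", "kwargs": {
  "ticks": [
    [[0, 7, 0, 1, 0], [0, 13, 0, 2, 0], [0, 19, 0, 3, 0], [0, 29, 0, 7, 0], [0, 38, 0, 11, 0]]
  ]
}}

```text
time: 11.6
tool_pos: [548.1, -239.7, 320.8]
tcp_rot: [-3.141, -0.0, 1.522]
contact_force: [0.2, -1.1, -0.1]
grip_width: 0.3
finger_force: 0.7
```

Run:
```python
from h import *;from plant import bot
p=push(.8);shift(*p,1.522)
t=bot.capture("scene");cv2.imwrite("pics/w3.png",cv2.resize(t["color"][60:320,40:300,::-1],(560,560)))
```

```text
t 11.6 pos [ 548.1 -239.7  320.8] rot [-3.1410e+00 -2.0000e-04  1.5217e+00] q6 -0.49 -> d [16.  -1.1  9. ] turn -0.0
```

View pics/w3.png

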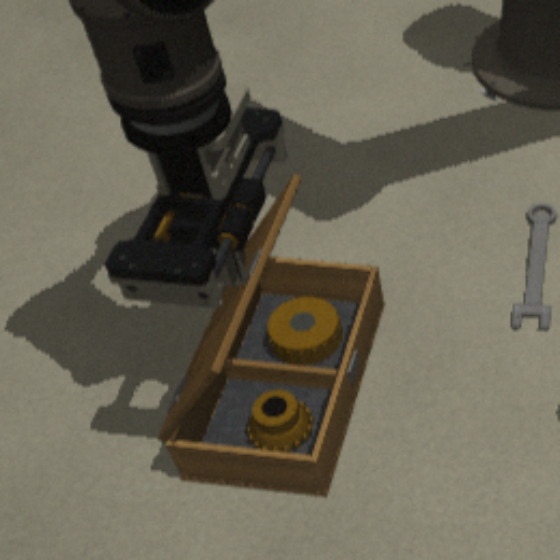

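The lid is at about 1.0 rad and following the finger, and the wheel is undisturbed. I'll continue along the arc.

Call:
{"fn": "shift_gripper", "kwargs": {
  "ticks": [
    [[0, 8, 0, 4, 0], [0, 16, 0, 9, 0], [0, 24, 0, 16, 0], [0, 30, 0, 23, 0], [0, 36, 0, 31, 0]]
  ]
}}

```text
time: 12.28
tool_pos: [550.0, -203.9, 289.8]
tcp_rot: [-3.142, -0.0, 1.522]
contact_force: [0.5, -0.1, 0.8]
grip_width: 0.4
finger_force: 0.5
```

Call:
{"fn": "shift_gripper", "kwargs": {
  "ticks": [
    [[0, 5, 0, 9, 0], [0, 9, 0, 18, 0], [0, 13, 0, 28, 0], [0, 15, 0, 37, 0], [0, 16, 0, 44, 0]]
  ]
}}

```text
time: 12.9
tool_pos: [550.8, -188.2, 245.5]
tcp_rot: [-3.141, -0.0, 1.522]
contact_force: [-0.9, 0.7, 1.4]
grip_width: 0.4
finger_force: 0.4
```

```bash
python3 -c "
from h import *;p=push(0);shift(*p,1.522)"
```

```text
t 12.9 pos [ 550.8 -188.2  245.5] rot [-3.1411e+00 -3.0000e-04  1.5218e+00] q6 -0.41 -> d [ 0.5 -1.4  3. ] turn -0.0
```

Call:
{"fn": "shift_gripper", "kwargs": {
  "ticks": [
    [[0, 0, 0, 1, 0], [0, 0, 0, 2, 0], [0, 0, 0, 3, 0], [0, 0, 0, 3, 0], [0, 0, 0, 3, 0]]
  ]
}}

```text
time: 13.52
tool_pos: [550.8, -188.5, 243.4]
tcp_rot: [3.141, 0.0, 1.522]
contact_force: [-0.2, 0.2, 0.3]
grip_width: 0.5
finger_force: 0.1
```

Call:
{"fn": "shift_gripper", "kwargs": {
  "ticks": [
    [[0, 0, 0, 1, 0], [0, 0, 0, 1, 0], [0, 0, 0, 1, 0]]
  ]
}}

```text
time: 13.9
tool_pos: [550.8, -188.4, 242.7]
tcp_rot: [3.141, 0.0, 1.522]
contact_force: [-2.3, 0.4, 5.3]
grip_width: 0.3
finger_force: 2.8
```

Call:
{"fn": "shift_gripper", "kwargs": {
  "ticks": [
    [[0, 0, 0, 1, 0], [0, 0, 0, 1, 0], [0, 0, 0, 1, 0]]
  ]
}}

```text
time: 14.28
tool_pos: [550.8, -188.4, 242.7]
tcp_rot: [3.141, 0.001, 1.522]
contact_force: [-4.3, 1.6, 11.5]
grip_width: 0.7
finger_force: 6.0
```

Call:
{"fn": "shift_gripper", "kwargs": {
  "ticks": [
    [[0, 0, 0, 1, 0], [0, 0, 0, 1, 0], [0, 0, 0, 1, 0]]
  ]
}}

```text
time: 14.65
tool_pos: [550.7, -188.3, 242.6]
tcp_rot: [3.14, 0.001, 1.522]
contact_force: [-4.9, 2.0, 18.8]
grip_width: 0.5
finger_force: 9.3
```

The contact is hard and the height isn't changing, so the lid is shut. I'll retreat and check.

Call:
{"fn": "shift_gripper", "kwargs": {
  "ticks": [
    [[0, 0, 0, -20, 0], [0, 0, 0, -70, 0], [0, 0, 0, -120, 0], [0, 60, 0, -150, 0], [0, 120, 0, -150, 0]]
  ]
}}

```text
time: 15.28
tool_pos: [556.9, -69.7, 392.6]
tcp_rot: [3.136, 0.001, 1.519]
contact_force: [0.5, 0.0, -0.6]
grip_width: 0.1
finger_force: 0.0
```

Call:
{"fn": "shift_gripper", "kwargs": {
  "ticks": [
    [[0, 60, 0, 0, 0], [0, 120, 0, 0, 0], [0, 120, 0, 0, 0]]
  ]
}}

```text
time: 15.65
tool_pos: [562.2, 53.6, 389.9]
tcp_rot: [-3.141, -0.001, 1.528]
contact_force: [0.3, -0.5, -0.6]
grip_width: 0.2
finger_force: 0.0
```

Run:
```python
from h import *;from plant import bot
t=bot.capture("scene");cv2.imwrite("pics/w4.png",cv2.resize(t["color"][120:310,60:460,::-1],(800,380)))
```

```text
(no output)
```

View pics/w4.png

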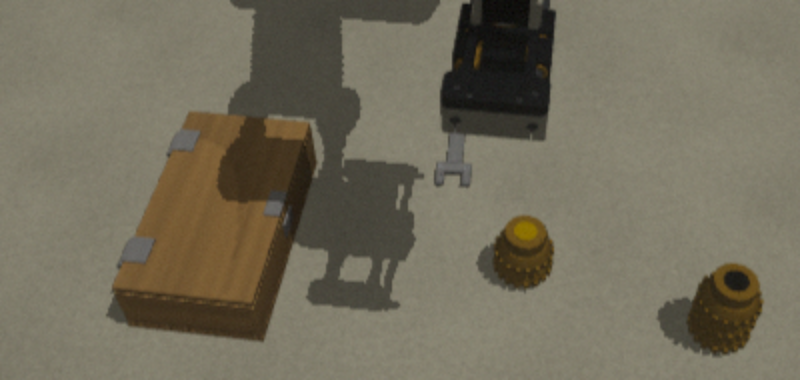

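The lid is flush on the case at crop (215,210), the tall wheel stands at (725,305), and the arm is clear of everything. I'll let it settle for two rows and hand in.

Call:
{"fn": "shift_gripper", "kwargs": {
  "ticks": [
    [[0, 0, 0, 0, 0], [0, 0, 0, 0, 0]]
  ],
  "quiet": true
}}

```text
ok
```

```bash
python3 -c "
from plant import bot;print(bot.close_job())"
```

```text
the job is handed in; nothing more can be done
None
```

The short wheel stands released in the case's empty compartment, the lid is shut over it, the tallest wheel was not touched, and the job was handed in at about 16 s (no verdict was returned).

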